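Nest three tea pans with their handles fanned

ROBOT

A 6-joint arm with a two-finger parallel gripper is mounted at the origin on the work surface. World frame = base frame: x ahead of the robot, y to its left, z up, the work surface at z = 0. Lengths are in mm, angles in rad, forces in N, time in s.
With the tool pointing down it reaches from about 300 to 750 mm from the base axis. Payload 8.5 kg.
Tool frame: the origin (TCP) lies on the mounting face of the last link; the fingertips stand 173 mm ahead of it and the grasp point (between the pads) lies 155 mm ahead of it (ctrl.pinch_z is the z of the grasp point in the tool frame, in mm); z points along the fingers, y is the line along which they close (so a half turn about z gives the same grasp; the last joint's range is limited). The gripper opens to 85 mm and grips with 20 to 120 N. Pads are 22 mm wide; open, the fingers measure 114 mm over their backs; the gripper's body (76 mm by 85 mm) begins 54 mm behind the grasp point. The pads swing forward as they close: fully open they stand 13 mm farther back than shut.
Start: joints at [-1.485, 0.381, 1.297, -0, 1.464, -0.215], TCP at [162.951, -525.289, 404.722] pointing down, gripper open.
Joint ranges: [-3.11, 3.11], [-0.89, 2.33], [0.22, 2.48], [-1.42, 4.56], [0.17, 2.85], [-2.88, 2.88]. Speed limits (rad/s): [2.39, 2.39, 3.14, 3.14, 3.14, 3.14].

INTERFACE

Orientations are given as a 3x3 rotation matrix whose columns are the frame's x, y, z axes.
In Python, from plant import ctrl gives the robot as it stands.
- The arm moves only by the tool jog_arm, never from a script. Its argument "commands" is text: rows parted by semicolons, each of 7 numbers parted by spaces: the opening, from 0 (shut) to 1 (fully open), then the shift along the world's x, y, z in m, then the turn, a rotation vector about the world's x, y, z in units of 5 degrees (1.0 is 5 degrees). In form: gripper x y z rx ry rz; .... A call has exactly 10 rows; each row is the pose to reach, as a shift and turn from the pose commanded when the call began; what a row does not reach only later rows make up. A row lasts 1/12 s, in which the tool goes at most 41.7 mm and 7.16 degrees, less where a joint would pass 70% of its speed; a pose out of reach is approached as far as the arm can. A call with a gripper value outside its range is refused whole. The fingers move at their own pace and stop on an object; the grip force is fixed at half the most. Time passes only in rows, so rows that repeat a pose let the fingers close, or fill a call up. It gives the time, the measured TCP pose, the force, the opening and the grip force at its end, in the units of the state.
- ctrl.observe(): the state, without advancing time (a new reading comes with each control period).
- ctrl.get_image(name): name is "scene" or "top" or "wrist"; returns the picture (400x640x3 uint8, blue, green, red); there is no depth.
- ctrl.get_calibration(name): a dict with "fx", "fy", "cx", "cy" (pixels), "R" (3x3) and "t" (3): a world point X has camera coordinates R X + t; the wrist camera has in their place "tool_from_camera" (4x4, takes a point from camera to tool coordinates, whose origin is the TCP and whose axes are the flange's). Camera axes: x right, y down, z forward; pixel columns grow to the right and rows downward; lengths in mm; the calibration is good to about 2 mm. A picture is of the moment at which its call begins: read the wrist's pose just before it. get_calibration takes no time and is no camera call.
- ctrl.finish_job(): hands the job in; it is judged then, once.
The state is a dict: "t": time; "qpos": joint angles; "joint_vel": joint speeds; "effort": joint torques, N m; "tcp_pos": TCP position; "tcp_rot": TCP orientation; "wrist_force": force on the tool from outside, world axes, zero at the start; "ft_torque": the same for the moment, N m; "width": opening from 0.0 (shut) to 1.0 (fully open); "gripper_force": force on a finger pad.
Only numpy, scipy, OpenCV 4.12 (cv2) and the standard library are available. Lean on these libraries where they do the work, as an engineer would, in place of code of your own. Each camera call takes 0.05 s, during which the arm holds its last target. There are 200 camera calls.

TASK

Put the three tea pans away as one nest, leaving the largest pan where it stands: the middle-sized one inside it and the smallest inside that, each let down gently, not dropped, and sitting flat on the floor of the one below. Fan the handles round one way like spread fingers, each turned about an eighth of a turn on from the handle below, so that none lies over another. Do not bump the wire rack or knock the other kitchen things about.

Things in the scene. Friction and masses are not known exactly. Their poses are not given: they have to be found in the camera images.
- pan_large: The LARGEST of three alike aluminium tea pans with black stick handles. Origin: centre of its underside; z up out of the mouth, handle along +x. Outer radius 88 mm at the rim, 84 at the base; rim 65 mm up, wall 3, floor 4 thick. Mass 360 g. It stands upright on the shelf at the robot's right. (A wall 200 mm high runs along the back, x = 0.89 m.)
- pan_medium: The MIDDLE-SIZED of three alike aluminium tea pans with black stick handles. Origin: centre of its underside; z up out of the mouth, handle along +x. Outer radius 75 mm at the rim, 71 at the base; rim 65 mm up, wall 3, floor 4 thick. Mass 210-350 g. Upright on the shelf, in one of two places: handle tucked under the wire rack, or in the open to the rack's right. Seated in the largest pan it has 10 mm of play round it and its origin is 4 mm above that pan's.
- pan_small: The SMALLEST of three alike aluminium tea pans with black stick handles. Origin: centre of its underside; z up out of the mouth, handle along +x. Outer radius 62 mm at the rim, 58 at the base; rim 65 mm up, wall 3, floor 4 thick. Mass 165-275 g. Upright on the shelf, in whichever of those two places the middle one is not. Seated in the middle pan it has 10 mm of play and its origin is 4 mm above that pan's.
- pan_large_tip (a point): Outer end of the largest pan's handle, on its centre line. The handle is a straight bar, 110 mm long, 16 wide (y), 12 thick, its centre line starting at the wall (x = 88 mm, z = 72 in the pan's frame) and rising 8 degrees outwards; under its root a bracket 22 mm wide stands 4 mm off the wall, 49 to 77 mm up.
- pan_medium_tip (a point): Outer end of the middle-sized pan's handle, on its centre line. The handle is a straight bar, 110 mm long, 16 wide (y), 12 thick, its centre line starting at the wall (x = 75 mm, z = 72 in the pan's frame) and rising 8 degrees outwards; under its root a bracket 22 mm wide stands 4 mm off the wall, 49 to 77 mm up. Nested, it clears the rim below by 6 mm.
- pan_small_tip (a point): Outer end of the smallest pan's handle, on its centre line. The handle is a straight bar, 110 mm long, 16 wide (y), 12 thick, its centre line starting at the wall (x = 62 mm, z = 72 in the pan's frame) and rising 8 degrees outwards; under its root a bracket 22 mm wide stands 4 mm off the wall, 49 to 77 mm up. Nested, it clears the rim below by 6 mm.
- rack: Wire dish rack fixed on the shelf, 250 mm deep (x), 320 wide (y); origin at shelf level under its centre. Flat deck 239 to 247 mm up, on 8 mm corner legs with a side wire 50 mm up at each end; open at front (-x, edge at x = -125 mm) and back. One pan's handle lies under its front edge, too deep for an upright gripper: reach in tilted, then draw the pan out forwards.
- colander: Bystander: blue plastic colander, 220 mm across the rim, 85 mm high, two loop grips out to 131 mm along y. Origin: centre of the underside.
- teapot: Bystander: white enamel teapot, body 132 mm across, 144 mm high with its knob, spout to 111 mm along +x, handle to 106 mm along -x. Origin: centre of the underside.
- tin: Bystander: round aluminium tin with a clip-on lid, 105 mm across, 80 mm high. Origin: centre of the underside.
- spatula: Bystander: wooden spatula lying flat along its x, from -150 to +133 mm, 55 mm wide at the blade, 10 mm thick. Origin on its underside.
- mug: Bystander: white enamel mug, 82 mm across, 80 mm high, handle at +y out to about 70 mm. Origin: centre of the underside.
- jar: Bystander: amber glass jar with a steel cap, 68 mm across, 110 mm high. Origin: centre of the underside.

How it is judged:
By the outcome, as a careful person would: the job done as asked, in the order asked, and still so for the second after the job is handed in, with the robot touching nothing.
It also fails if it takes over 67 s, if anything falls off the work surface, if the arm or the gripper's body presses on something with over 40 N, if the wrist force passes 120 N, or if a joint passes its speed limit or range.

## Working session

There is one attempt and no reset: what is moved stays moved. The work goes in short steps, Python scripts to look and compute and a tool call to move; the robot and the scene stay as the last step left them, time stands still between calls to the robot, and variables do not carry over. Pictures are saved under pics/ and viewed, at most 10 in all, crops included, and the job is handed in when it is done.

Besides the shell and the picture viewer there is one more tool, called after "Request:" in YAML: its name, and indented under it one key for each argument. jog_arm: Moves the arm, as the interface text tells. Its arguments: {"type":"object","properties":{"commands":{"type":"string"}},"required":["commands"]}

```bash
ls; mkdir -p pics
python3 - <<'E'
from plant import ctrl
import cv2,numpy as np
np.set_printoptions(precision=4,suppress=True)
s=ctrl.observe();print(s['t'],s['tcp_pos'],s['tcp_rot'],s['width'])
for n in('scene','top'):
    im=ctrl.get_image(n);cv2.imwrite(f'pics/{n}0.png',im)
    print(n,ctrl.get_calibration(n))
print(ctrl.get_calibration('wrist'), ctrl.pinch_z)
E
```

```text
pics
0.0 [ 162.9469 -525.2679  404.1104] [[ 0.9551  0.2963 -0.0001]
 [ 0.2963 -0.9551  0.0015]
 [ 0.0003 -0.0014 -1.    ]] 0.995039254242057
scene {'fx': 450.51624087430065, 'fy': 450.51624087430065, 'cx': 312.9418448726185, 'cy': 201.91385016154928, 'R': array([[-0.2475,  0.9689, -0.0002],
       [ 0.6896,  0.176 , -0.7025],
       [-0.6806, -0.174 , -0.7117]]), 't': array([ 134.8577, -301.0267, 2054.3361])}
top {'fx': 432.1953598907354, 'fy': 432.1953598907354, 'cx': 321.9788068458754, 'cy': 193.58483142442321, 'R': array([[-0.0009, -0.9997,  0.025 ],
       [-0.9916, -0.0024, -0.1297],
       [ 0.1297, -0.0249, -0.9912]]), 't': array([ -28.119 ,  527.4644, 1331.6295])}
{'fx': 353.6475778693673, 'fy': 353.6475778693673, 'cx': 314.0665796000773, 'cy': 201.58905975175162, 'tool_from_camera': array([[ 0.0024, -0.9507, -0.31  , 79.2769],
       [ 1.    ,  0.0026, -0.0002, -0.3719],
       [ 0.001 , -0.31  ,  0.9507, 30.2985],
       [ 0.    ,  0.    ,  0.    ,  1.    ]])} 154.70000000000002
```

View pics/top0.png

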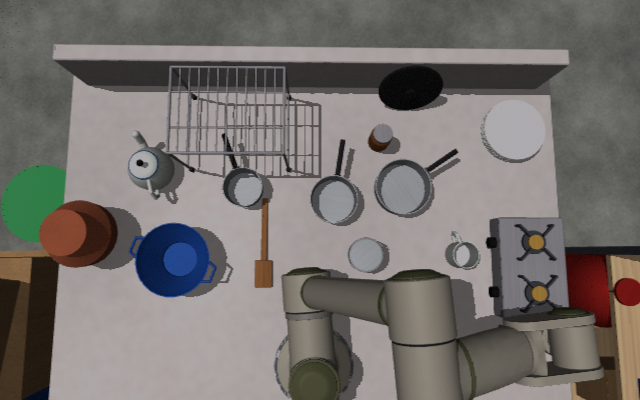

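View pics/scene0.png

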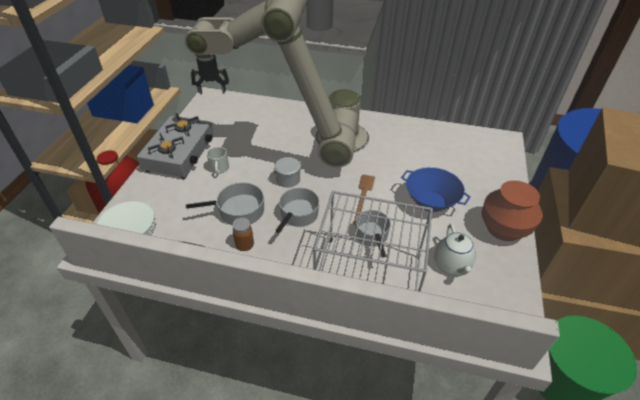

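The top view shows the large pan at about (404,187), its handle pointing back and right. The medium pan is in the open at (335,200). The small pan is at (243,187) with its handle under the rack. The jar at (380,137) blocks a counter-clockwise fan, so I'll fan clockwise. Next is an enlarged view for measuring.

```bash
cat > h.py <<'E'
import numpy as np,cv2
from plant import ctrl
np.set_printoptions(precision=3,suppress=True)
def cam(n,s=None):
    c=ctrl.get_calibration(n)
    if n=='wrist':
        s=s or ctrl.observe();T=np.array(c['tool_from_camera']);Rw=np.array(s['tcp_rot'])
        A=Rw@T[:3,:3];o=np.array(s['tcp_pos'])+Rw@T[:3,3]
    else:
        A=np.array(c['R']).T;o=-A@np.array(c['t'])
    return c,A,o
def ray(n,uv,z,s=None):
    c,A,o=cam(n,s);uv=np.atleast_2d(uv).astype(float)
    d=np.c_[(uv[:,0]-c['cx'])/c['fx'],(uv[:,1]-c['cy'])/c['fy'],np.ones(len(uv))]@A.T
    return o+d*((np.asarray(z)-o[2])/d[:,2])[:,None]
def proj(n,X,s=None):
    c,A,o=cam(n,s);p=(np.atleast_2d(X)-o)@A
    return np.c_[c['cx']+c['fx']*p[:,0]/p[:,2],c['cy']+c['fy']*p[:,1]/p[:,2]]
E
python3 - <<'E'
from h import *
im=cv2.imread('pics/top0.png')
cv2.imwrite('pics/crop.png',cv2.resize(im[115:240,205:470],None,fx=3,fy=3,interpolation=cv2.INTER_CUBIC))
dark=((im.max(2)<45)*255).astype(np.uint8)
n,l,st,ce=cv2.connectedComponentsWithStats(dark)
for i in range(1,n):
    x,y,w,h,a=st[i]
    if 190<x<480 and 110<y<230 and a>15:
        print(st[i],ce[i])
E
```

```text
[227 139   5  12  33] [228.182 146.091]
[336 140   9  36 146] [339.829 157.082]
[372 144  16   7  64] [378.531 147.562]
[427 149  31  22 135] [441.896 159.941]
[229 154   8  15  59] [232.831 160.559]
[284 154   7  18  29] [286.724 164.241]
[386 161  19   7  40] [395.95  163.125]
[224 169  23  35 159] [231.151 180.516]
[313 177  26  15  58] [326.241 180.69 ]
```

View pics/crop.png

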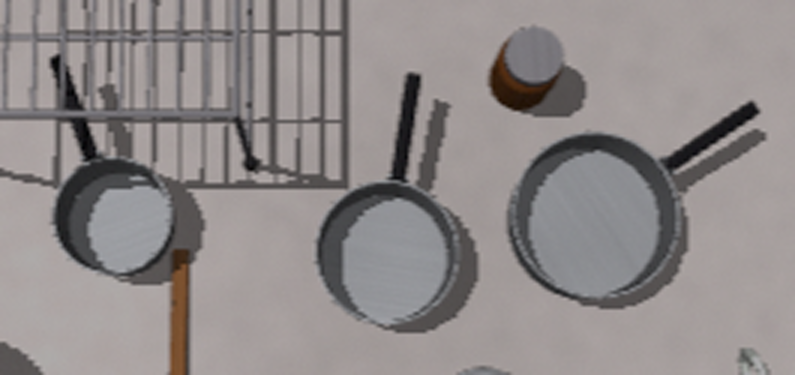

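The enlarged crop shows the large rim centred near crop (597,217) with its handle tip at (757,105). The medium rim is at (388,252) with its tip at (413,74). The small rim is at (115,215) with its tip at (55,58). The jar cap is at (533,55).

Run:
```python
from h import *
f=lambda p:np.array(p,float)/3+[205,115]-1/3
P={'large':(88,[(509,222),(597,131),(683,215),(530,165),(665,165),(530,275)],(757,105),(670,168)),
'medium':(75,[(317,250),(388,179),(461,250),(338,203),(440,203)],(413,74),(398,180)),
'small':(62,[(54,215),(110,156),(174,218),(70,177),(158,180)],(55,58),(92,157))}
for k,(r,rim,tip,root) in P.items():
    w=ray('top',f(rim),65)[:,:2]
    # circle fit with known radius + free radius
    A=np.c_[2*w,np.ones(len(w))];s=np.linalg.lstsq(A,(w**2).sum(1),rcond=None)[0];c=s[:2]
    R=np.sqrt(s[2]+c@c)
    t=ray('top',f([tip]),87.3)[0,:2];ro=ray('top',f([root]),72)[0,:2]
    d=t-c;print(k,'c',c,'R',R,'of',r,'tip',t,'L',np.hypot(*d),'of',r+109,'yaw',np.degrees(np.arctan2(d[1],d[0])),'yaw handle',np.degrees(np.arctan2(*(t-ro)[::-1])))
    c2=t-(r+109)*(d)/np.hypot(*d);print('   c from tip',c2)
print('jar',ray('top',f([(533,55)]),110))
print('rack deck front edge',ray('top',[(172,154),(284,154)],243), 'back',ray('top',[(170,67),(284,67)],243))
print('mug rim',ray('top',[(462,255),(457,237)],75),'cam',cam('top')[2],'tin',ray('top',[(366,252)],80))
```

```text
large c [ 543.002 -281.342] R 91.31868954206804 of 88 tip [ 659.106 -445.808] L 201.3195043005319 of 197 yaw -54.77994654211365 yaw handle -54.2748867408105
   c from tip [ 545.493 -284.87 ]
medium c [508.763 -65.33 ] R 73.85237015600987 of 75 tip [689.987 -89.527] L 182.83235401079267 of 184 yaw -7.605200804276884 yaw handle -7.972034391558388
   c from tip [507.606 -65.176]
small c [544.723 218.305] R 60.951719598226845 of 62 tip [704.736 278.019] L 170.7925730711429 of 171 yaw 20.464791361544442 yaw handle 20.59859321126401
   c from tip [544.528 218.232]
jar [[ 704.576 -210.275  110.   ]]
rack deck front edge [[606.412 380.061 243.   ]
 [607.838  80.055 243.   ]] back [[851.106 396.235 243.   ]
 [854.289  82.642 243.   ]]
mug rim [[ 335.203 -451.744   75.   ]
 [ 389.599 -438.711   75.   ]] cam [ 350.293    6.353 1389.065] tin [[ 344.539 -158.98    80.   ]]
```

Request:
jog_arm:
  commands: "1 0.02 0.02 0 0 0 -0.5; 1 0.048 0.048 0 0 0 -1; 1 0.076 0.076 0 0 0 -1.5; 1 0.104 0.104 0 0 0 -2; 1 0.132 0.132 0 0 0 -2.5; 1 0.16 0.16 0 0 0 -3; 1 0.188 0.188 0 0 0 -3.5; 1 0.216 0.216 0 0 0 -4; 1 0.244 0.244 0 0 0 -4.5; 1 0.272 0.272 0 0 0 -5"

```text
t: 0.93
tcp_pos: [436.0, -251.6, 404.6]
tcp_rot: [[0.991, -0.137, -0.0], [-0.137, -0.991, 0.0], [-0.0, -0.0, -1.0]]
wrist_force: [0.7, -1.3, 0.6]
width: 1.004
gripper_force: 0.0
```

Request:
jog_arm:
  commands: "1 0.02 0.02 -0.005 0 0 0; 1 0.045 0.043 -0.015 0 0 0; 1 0.07 0.067 -0.025 0 0 0; 1 0.095 0.091 -0.035 0 0 0; 1 0.12 0.115 -0.045 0 0 0; 1 0.145 0.139 -0.055 0 0 0; 1 0.165 0.158 -0.065 0 0 0; 1 0.175 0.168 -0.07 0 0 0; 1 0.178 0.172 -0.075 0 0 0; 1 0.178 0.172 -0.075 0 0 0"

```text
t: 1.77
tcp_pos: [612.9, -81.0, 328.5]
tcp_rot: [[0.991, -0.134, -0.002], [-0.134, -0.991, 0.001], [-0.002, -0.0, -1.0]]
wrist_force: [-0.3, -0.0, 0.1]
width: 1.004
gripper_force: 0.0
```

```bash
cat > look.py <<'E'
from h import *
import sys
s=ctrl.observe();im=ctrl.get_image('wrist');cv2.imwrite(f'pics/{sys.argv[1]}.png',im)
import pickle;pickle.dump({k:np.array(v) for k,v in s.items()},open(f'pics/{sys.argv[1]}.pkl','wb'))
print(s['t'],np.array(s['tcp_pos']),np.array(s['qpos']),np.degrees(np.arctan2(s['tcp_rot'][1][0],s['tcp_rot'][0][0])))
E
python3 look.py w1
```

```text
1.7667 [612.94  -80.967 328.485] [-0.323  0.559  1.218 -0.     1.366  1.383] -7.709018059117951
```

View pics/w1.png

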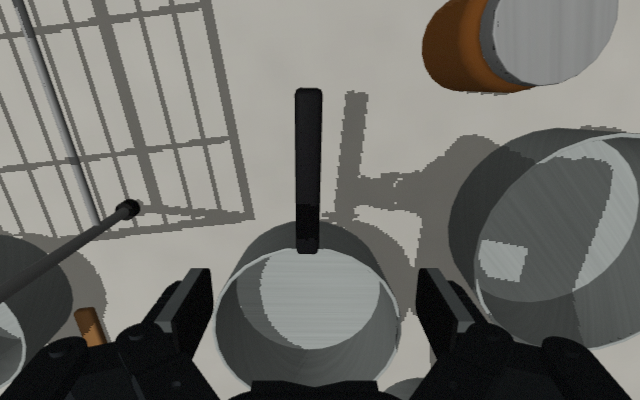

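The wrist view shows the medium handle running from root (308,250) to tip (309,89), nearly vertical and between the fingers. The jar is at top right.

Run:
```python
from h import *
import pickle
s=pickle.load(open('pics/w1.pkl','rb'))
im=cv2.imread('pics/w1.png')
for v in (110,150,190,220):
    r=np.where(im[v,280:340].max(1)<60)[0]+280;print(v,r.min(),r.max())
w=ray('wrist',[(308.5,88),(307.5,252)],[93,78],s)
d=w[0]-w[1];print(w,np.hypot(*d[:2]),np.degrees(np.arctan2(d[1],d[0])))
R=np.array(s['tcp_rot']);print('tool frame',(w-s['tcp_pos'])@R)
```

```text
110 295 321
150 296 320
190 296 319
220 296 319
[[690.321 -87.872  93.   ]
 [584.038 -72.272  78.   ]] 107.42210449275268 -8.350083198823624
tool frame [[ 78.139  -3.47  235.31 ]
 [-29.242  -4.667 250.553]]
```

Request:
jog_arm:
  commands: "1 0.0025 0.0042 -0.02 0 0 -0.1; 1 0.0025 0.0042 -0.045 0 0 -0.1; 1 0.0025 0.0042 -0.07 0 0 -0.1; 1 0.0025 0.0042 -0.088 0 0 -0.1; 1 0.0025 0.0042 -0.0935 0 0 -0.1; 1 0.0025 0.0042 -0.0935 0 0 -0.1; 0 0.0025 0.0042 -0.0935 0 0 -0.1; 0 0.0025 0.0042 -0.0935 0 0 -0.1; 0 0.0025 0.0042 -0.0935 0 0 -0.1; 0 0.0025 0.0042 -0.0935 0 0 -0.1"

```text
t: 2.65
tcp_pos: [615.5, -77.2, 237.3]
tcp_rot: [[0.99, -0.144, 0.002], [-0.144, -0.99, -0.001], [0.002, 0.0, -1.0]]
wrist_force: [0.5, 0.9, -0.3]
width: 0.456
gripper_force: 0.0
```

Request:
jog_arm:
  commands: "0 0 0 -0.001 0 0 0; 0 0 0 -0.002 0 0 0; 0 0 0 -0.002 0 0 0; 0 0 0 -0.002 0 0 0; 0 0 0 -0.002 0 0 0; 0 0 0 -0.002 0 0 0; 0 0 0 0.003 0 0 0; 0 0 0 0.013 0 0 0; 0 0 0 0.028 0 0 0; 0 0 0 0.038 0 0 0"

```text
t: 3.48
tcp_pos: [615.6, -77.1, 275.7]
tcp_rot: [[0.99, -0.144, 0.001], [-0.144, -0.99, -0.0], [0.001, 0.0, -1.0]]
wrist_force: [0.3, -0.0, -2.7]
width: 0.171
gripper_force: 59.2
```

Run:
```python
from h import *
im=ctrl.get_image('scene');cv2.imwrite('pics/s1.png',im)
w=ctrl.get_image('wrist');cv2.imwrite('pics/w2.png',w)
s=ctrl.observe();print(s['tcp_pos'],s['wrist_force'],s['ft_torque'],s['width'],s['gripper_force'])
a=cv2.resize(im[150:260,200:400],(640,352));cv2.imwrite('pics/m1.png',np.vstack([a,cv2.resize(w,(396,248))[:, :].copy() if 0 else cv2.copyMakeBorder(cv2.resize(w,(384,240)),0,0,0,256,0)]))
```

```text
[615.709 -77.134 276.366] [ 1.256 -0.396 -2.626] [-0.018 -0.347  0.02 ] 0.16680971480366738 59.162657260894775
```

View pics/m1.png

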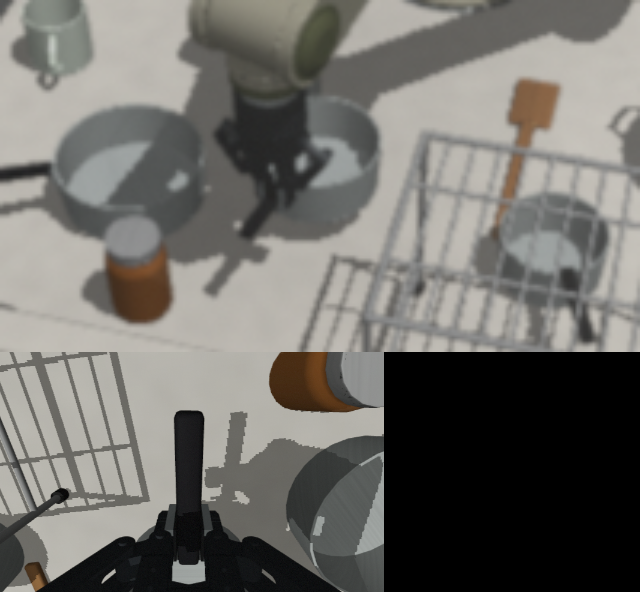

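The pan hangs from the handle and the wrist view shows the handle still straight between the fingers, with its tip at about (315,98). Next I compare that tip with the no-droop prediction.

Run:
```python
from h import *
w=cv2.imread('pics/w2.png');s=ctrl.observe()
for v in range(85,125,4):
    r=np.where(w[v,290:345].max(1)<55)[0]+290
    print(v,(r.min(),r.max()) if len(r) else None)
R=np.array(s['tcp_rot']);p=np.array(s['tcp_pos'])
for droop in (-4,0,4,8):
    a=np.radians(droop); x=75.4;z=142.5-155
    X=np.array([np.cos(a)*x+np.sin(a)*z, 0, 155-np.sin(a)*x+np.cos(a)*z])
    print(droop,proj('wrist',p+R@X,s))
```

```text
85 None
89 None
93 None
97 None
101 (np.int64(294), np.int64(336))
105 (np.int64(292), np.int64(337))
109 (np.int64(291), np.int64(339))
113 (np.int64(290), np.int64(339))
117 (np.int64(290), np.int64(339))
121 (np.int64(291), np.int64(339))
-4 [[314.975  96.213]]
0 [[314.99   99.041]]
4 [[315.003 103.431]]
8 [[315.011 109.555]]
```

Request:
jog_arm:
  commands: "0 0 -0.002 0.01 0 0 0; 0 0 -0.01 0.024 0 0 0; 0 0 -0.024 0.04 0 0 0; 0 0 -0.04 0.056 0 0 0; 0 0 -0.057 0.07 0 0 0; 0 0 -0.074 0.08 0 0 0; 0 0 -0.086 0.084 0 0 0; 0 0 -0.093 0.084 0 0 0; 0 0 -0.095 0.084 0 0 0; 0 0 -0.095 0.084 0 0 0"

```text
t: 4.42
tcp_pos: [615.4, -172.2, 357.1]
tcp_rot: [[0.99, -0.144, -0.002], [-0.144, -0.99, 0.001], [-0.002, -0.001, -1.0]]
wrist_force: [-0.3, 0.1, -2.6]
width: 0.174
gripper_force: 59.1
```

```bash
python3 look.py w3
```

```text
4.4167 [ 615.376 -172.214  357.053] [-0.458  0.572  1.108  0.     1.464  1.258] -8.292641688965388
```

View pics/w3.png

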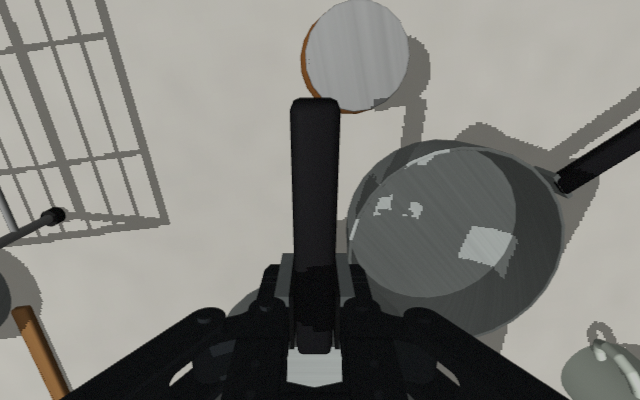

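The view shows the large pan with its rim's right edge at (563,228), bottom edge near (500,330) and handle root at (562,185). The jar cap is at (357,55).

Run:
```python
from h import *
import pickle
from scipy.optimize import least_squares
s=pickle.load(open('pics/w3.pkl','rb'))
g=cv2.imread('pics/w3.png').max(2)
pts=[]
for a in range(8,56,3):
    for r in range(85,135,1):
        u=457+r*np.cos(np.radians(a));v=237+r*np.sin(np.radians(a))
        if (g[int(v),int(u)]>165) and g[int(v+3*np.sin(np.radians(a))),int(u+3*np.cos(np.radians(a)))]>165:
            pts.append((u,v));break
pts=np.array(pts);print(pts.astype(int).tolist())
w=ray('wrist',pts,65,s)[:,:2]
f=least_squares(lambda c:np.hypot(*(w-c).T)-88,[544,-283],loss='soft_l1');print('large c',f.x,f.fun)
h=ray('wrist',[(563,182),(632,137)],[76,82],s);d=h[1]-h[0];print(h,np.degrees(np.arctan2(d[1],d[0])))
# jar cap check vs top
print('jar',ray('wrist',[(357,55)],110,s))
c=f.x;print('yaw by root', np.degrees(np.arctan2(*(h.mean(0)[:2]-c)[::-1])))
```

```text
[[565, 252], [562, 257], [560, 262], [559, 268], [556, 273], [553, 278], [551, 283], [548, 287], [545, 292], [541, 296], [538, 300], [534, 304], [531, 308], [526, 311], [522, 315], [518, 318]]
large c [ 547.821 -279.183] [ 1.511 -0.598 -0.169  0.294 -0.115 -0.54  -0.058  0.425 -0.063 -0.597
 -0.191  0.185  0.523 -0.217  0.014  0.191]
[[ 601.376 -353.65    76.   ]
 [ 629.475 -393.925   82.   ]] -55.097517828180145
jar [[ 706.423 -209.418  110.   ]]
yaw by root -54.45050930542474
```

Request:
jog_arm:
  commands: "0 -0.005 -0.012 0 0 0 -0.8; 0 -0.012 -0.028 0 0 0 -2.2; 0 -0.02 -0.048 0 0 0 -3.6; 0 -0.028 -0.068 0 0 0 -5; 0 -0.036 -0.088 0 0 0 -6.4; 0 -0.044 -0.108 0 0 0 -7.8; 0 -0.052 -0.128 0 0 0 -9.2; 0 -0.06 -0.148 0 0 0 -10.6; 0 -0.067 -0.166 0 0 0 -12; 0 -0.074 -0.182 0 0 0 -13.4"

```text
t: 5.3
tcp_pos: [541.3, -354.3, 357.5]
tcp_rot: [[0.249, -0.968, -0.001], [-0.968, -0.249, 0.001], [-0.001, 0.001, -1.0]]
wrist_force: [-1.2, 0.3, -3.0]
width: 0.173
gripper_force: 59.1
```

Request:
jog_arm:
  commands: "0 -0.004 -0.01 -0.005 0 0 -1.3; 0 -0.008 -0.02 -0.012 0 0 -2.6; 0 -0.011 -0.028 -0.022 0 0 -3.8; 0 -0.013 -0.032 -0.032 0 0 -4.6; 0 -0.0128 -0.032 -0.04 0 0 -4.84; 0 -0.0128 -0.032 -0.04 0 0 -4.84; 0 -0.0128 -0.032 -0.04 0 0 -4.84; 0 -0.0128 -0.032 -0.04 0 0 -4.84; 0 -0.0128 -0.032 -0.04 0 0 -4.84; 0 -0.0128 -0.032 -0.04 0 0 -4.84"

```text
t: 6.13
tcp_pos: [528.8, -385.8, 318.9]
tcp_rot: [[-0.163, -0.987, 0.001], [-0.987, 0.163, -0.001], [0.001, -0.001, -1.0]]
wrist_force: [-0.2, -0.3, -2.1]
width: 0.172
gripper_force: 59.1
```

```bash
python3 look.py w4
python3 - <<'E'
from h import *
a=ctrl.get_image('top');b=ctrl.get_image('scene')
cv2.imwrite('pics/t4.png',a);cv2.imwrite('pics/s4.png',b)
w=cv2.imread('pics/w4.png')
A=cv2.resize(a[130:260,340:480],(400,371),interpolation=cv2.INTER_CUBIC);B=cv2.resize(b[140:270,160:300],(400,371),interpolation=cv2.INTER_CUBIC)
cv2.imwrite('pics/m4.png',np.vstack([np.hstack([A,B]),cv2.copyMakeBorder(cv2.resize(w,(352,220)),0,0,0,448,0)]))
E
```

```text
6.1333 [ 528.838 -385.781  318.863] [-0.811  0.629  1.114 -0.     1.398  2.495] -99.40187059412824
```

View pics/m4.png

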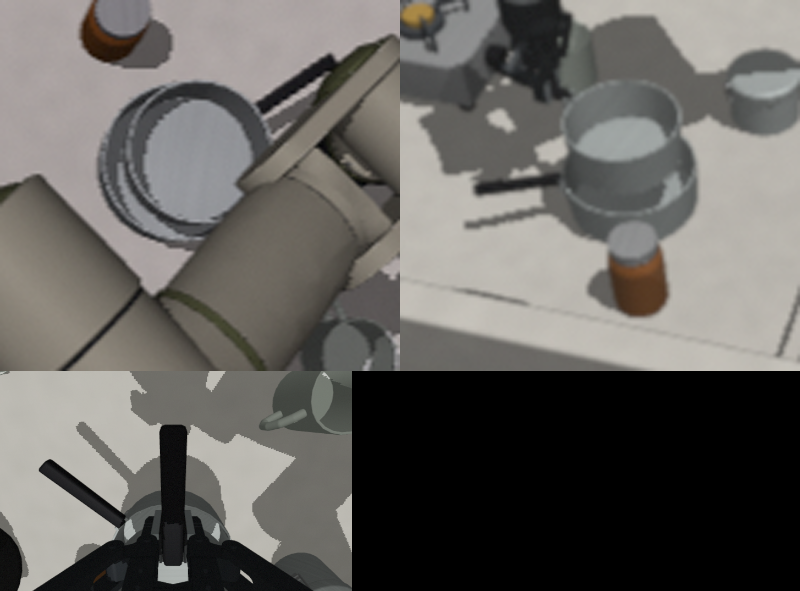

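The medium pan hangs above the large one. Its rim is centred at about (409,185) in the top view and (238,182) in the scene view, and its handle sits clockwise of the large pan's handle.

Run:
```python
from h import *
from scipy.optimize import least_squares
k=400/140
def circ(n,pts,z,r):
    w=ray(n,pts,z)[:,:2]
    f=least_squares(lambda c:np.hypot(*(w-c).T)-r,w.mean(0));return f.x,f.fun
o=np.array([340,130])
t=np.array([(127,157),(136,120),(155,97),(196,81),(235,94),(258,118),(270,150)])/k+o-.3
print('top med',circ('top',t,148.4,75))
l=np.array([(97,165),(110,122),(140,92),(190,248),(135,228)])/k+o-.3
print('top large?',circ('top',l[:3],65,88))
sc=np.array([(162,121),(282,121),(222,81),(180,92),(265,92),(222,160)])/k+[160,140]-.3
print('scene med',circ('scene',sc,148.4,75))
sl=np.array([(161,180),(297,178),(228,230),(190,222),(265,222)])/k+[160,140]-.3
print('scene large',circ('scene',sl,65,88))
```

```text
top med (array([ 541.361, -279.89 ]), array([-1.22 , -1.645, -0.51 ,  2.312, -0.113, -1.726, -1.404]))
top large? (array([ 544.923, -276.233]), array([ 0.742, -1.285,  0.776]))
scene med (array([ 552.471, -280.352]), array([-1.479,  2.579, -1.477,  3.095, -2.431, -1.206]))
scene large (array([ 575.175, -269.324]), array([ 1.228, -1.724,  0.115, -2.787,  2.743]))
```

Request:
jog_arm:
  commands: "0 0.002 -0.001 -0.004 0 0 0; 0 0.002 -0.001 -0.012 0 0 0; 0 0.002 -0.001 -0.022 0 0 0; 0 0.002 -0.001 -0.032 0 0 0; 0 0.002 -0.001 -0.042 0 0 0; 0 0.002 -0.001 -0.051 0 0 0; 0 0.002 -0.001 -0.059 0 0 0; 0 0.002 -0.001 -0.066 0 0 0; 0 0.002 -0.001 -0.071 0 0 0; 0 0.002 -0.001 -0.074 0 0 0"

```text
t: 7.12
tcp_pos: [530.6, -387.1, 243.4]
tcp_rot: [[-0.164, -0.986, -0.0], [-0.986, 0.164, 0.0], [-0.0, 0.001, -1.0]]
wrist_force: [0.3, -0.6, -3.7]
width: 0.174
gripper_force: 59.1
```

Request:
jog_arm:
  commands: "0 0 0 -0.001 0 0 0; 0 0 0 -0.002 0 0 0; 0 0 0 -0.003 0 0 0; 0 0 0 -0.0038 0 0 0; 0 0 0 -0.0045 0 0 0; 0 0 0 -0.005 0 0 0; 0 0 0 -0.005 0 0 0; 0 0 0 -0.005 0 0 0; 0 0 0 -0.005 0 0 0; 0 0 0 -0.005 0 0 0"

```text
t: 7.95
tcp_pos: [530.7, -387.2, 239.4]
tcp_rot: [[-0.165, -0.986, 0.0], [-0.986, 0.165, -0.0], [0.0, -0.0, -1.0]]
wrist_force: [-0.4, -0.6, -1.8]
width: 0.174
gripper_force: 59.3
```

Request:
jog_arm:
  commands: "0 0 0 -0.0005 0 0 0; 0 0 0 -0.001 0 0 0; 0 0 0 -0.0015 0 0 0; 0 0 0 -0.002 0 0 0; 0 0 0 -0.002 0 0 0; 0 0 0 -0.002 0 0 0; 0 0 0 -0.002 0 0 0; 0 0 0 -0.002 0 0 0; 0 0 0 -0.002 0 0 0; 0 0 0 -0.002 0 0 0"

```text
t: 8.78
tcp_pos: [530.6, -387.3, 238.9]
tcp_rot: [[-0.164, -0.986, 0.001], [-0.986, 0.164, -0.002], [0.002, -0.002, -1.0]]
wrist_force: [-2.3, -0.6, 9.5]
width: 0.172
gripper_force: 60.7
```

Request:
jog_arm:
  commands: "0 0 0 0.0012 0 0 0; 0 0 0 0.0012 0 0 0; 0.5 0 0 0.0012 0 0 0; 0.5 0 0 0.0012 0 0 0; 0.5 0 0 0.0012 0 0 0; 0.5 0 0 0.0012 0 0 0; 0.5 0 0 0.0012 0 0 0; 0.5 0 0 0.006 0 0 0; 0.5 0 0 0.02 0 0 0; 0.5 0 0 0.045 0 0 0"

```text
t: 9.62
tcp_pos: [530.4, -386.9, 280.6]
tcp_rot: [[-0.165, -0.986, -0.004], [-0.986, 0.164, 0.004], [-0.003, 0.004, -1.0]]
wrist_force: [-0.1, -0.9, -0.3]
width: 0.497
gripper_force: 0.0
```

Request:
jog_arm:
  commands: "0.5 0 0 0.02 0 0 0; 0.5 -0.001 0.005 0.045 0 0 1; 0.5 -0.003 0.02 0.07 0 0 2.4; 0.5 -0.005 0.042 0.09 0 0 3.8; 0.5 -0.007 0.066 0.105 0 0 5.2; 0.5 -0.009 0.09 0.11 0 0 6.6; 0.5 -0.011 0.115 0.11 0 0 8; 0.5 -0.013 0.14 0.11 0 0 9.4; 0.5 -0.015 0.165 0.11 0 0 10.8; 0.5 -0.017 0.19 0.11 0 0 12.2"

```text
t: 10.45
tcp_pos: [513.3, -195.8, 392.7]
tcp_rot: [[0.787, -0.617, 0.0], [-0.617, -0.787, -0.0], [0.001, -0.0, -1.0]]
wrist_force: [0.8, 0.5, 0.5]
width: 0.498
gripper_force: 0.0
```

Request:
jog_arm:
  commands: "0.5 -0.002 0.025 0 0 0 1.4; 0.5 -0.004 0.05 0 0 0 2.8; 0.5 -0.006 0.075 0 0 0 4.2; 0.5 -0.008 0.1 0 0 0 5.6; 0.5 -0.01 0.125 0 0 0 7; 0.5 -0.011 0.15 0 0 0 8.4; 0.5 -0.012 0.175 0 0 0 9.8; 0.5 -0.014 0.2 0 0 0 11.2; 0.5 -0.016 0.225 0 0 0 12.6; 0.5 -0.018 0.25 0 0 0 14"

```text
t: 11.28
tcp_pos: [495.3, 54.1, 392.7]
tcp_rot: [[0.849, 0.528, 0.001], [0.528, -0.849, -0.0], [0.0, 0.0, -1.0]]
wrist_force: [0.4, 0.8, 0.3]
width: 0.495
gripper_force: 0.0
```

Run:
```python
from h import *
s=ctrl.observe();print(s['t'],s['tcp_pos'],s['qpos'])
a=ctrl.get_image('top');b=ctrl.get_image('scene')
cv2.imwrite('pics/t5.png',a);cv2.imwrite('pics/s5.png',b)
A=cv2.resize(a[110:260,350:490],(400,429),interpolation=cv2.INTER_CUBIC);B=cv2.resize(b[140:270,160:300],(400,371),interpolation=cv2.INTER_CUBIC)
cv2.imwrite('pics/m5.png',np.hstack([A,cv2.copyMakeBorder(B,0,58,0,0,0)]))
```

```text
11.2833 [495.27   54.141 392.685] [-0.129  0.3    1.458  0.     1.383  0.885]
```

View pics/m5.png

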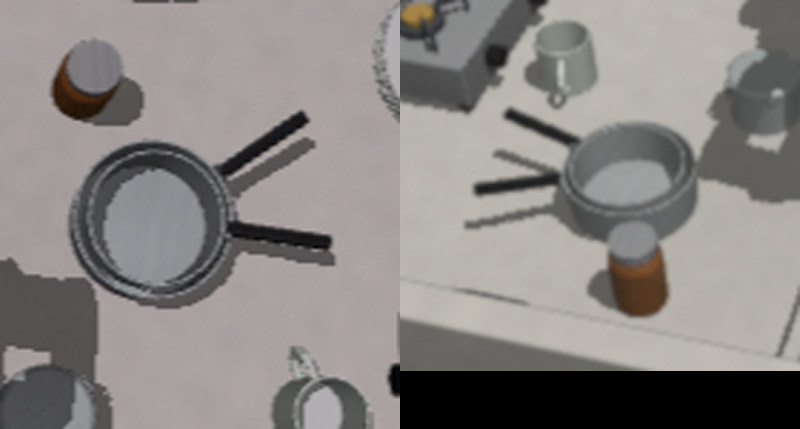

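The medium pan sits flat inside the large one, with its handle root at crop (229,228) and tip at (330,242) in the left panel. Next is the small pan.

Request:
jog_arm:
  commands: "0.5 0 0.01 0 0 0 1.4; 0.5 0 0.025 0 0 0 2.8; 0.5 0 0.04 0 0 0 4.2; 0.5 0 0.055 0 0 0 5.6; 0.5 0 0.07 0 0 0 7; 0.5 0 0.085 0 0 0 8.4; 0.5 0 0.1 0 0 0 9.8; 0.5 0 0.115 0 0 0 11.2; 0.5 0 0.13 0 0 0 12.6; 0.5 -0.002 0.14 0 0 0 14"

```text
t: 12.22
tcp_pos: [493.9, 193.3, 392.5]
tcp_rot: [[-0.204, 0.979, 0.0], [0.979, 0.204, 0.0], [-0.0, 0.0, -1.0]]
wrist_force: [-0.1, -1.0, -0.6]
width: 0.498
gripper_force: 0.0
```

Request:
jog_arm:
  commands: "0.5 -0.001 0.004 0 0 0 1; 0.5 -0.003 0.007 0 0 0 1.7; 0.5 -0.003 0.007 0 0 0 1.7; 0.5 -0.003 0.007 0 0 0 1.7; 0.5 -0.003 0.007 0 0 0 1.7; 0.5 -0.003 0.007 0 0 0 1.7; 0.5 -0.003 0.007 0 0 0 1.7; 0.5 -0.003 0.007 0 0 0 1.7; 0.5 -0.003 0.007 0 0 0 1.7; 0.5 -0.003 0.007 0 0 0 1.7"

```text
t: 13.05
tcp_pos: [490.7, 199.9, 392.2]
tcp_rot: [[-0.342, 0.94, -0.0], [0.94, 0.342, -0.0], [-0.0, -0.0, -1.0]]
wrist_force: [-0.1, -0.4, 0.1]
width: 0.497
gripper_force: 0.0
```

```bash
python3 look.py w6
python3 - <<'E'
from h import *
k=400/140;o=[350,110]
f=lambda p:np.array(p)/k+o-.3
t=ray('top',f([(229,228),(331,243),(220,176),(306,118)]),[76,91.3,72,87.3])[:,:2];print(t)
for a,b in((0,1),(2,3)):
    d=t[b]-t[a];print(np.degrees(np.arctan2(d[1],d[0])))
rim=f([(91,222),(106,178),(150,150),(200,176),(222,222)])
print('med rim', ray('top',f([(156,220)]),69))
E
```

```text
13.05 [490.677 199.851 392.223] [ 0.163  0.355  1.375 -0.     1.411 -0.186] 110.0114734036323
[[ 535.602 -359.936]
 [ 517.542 -464.874]
 [ 593.381 -353.091]
 [ 654.874 -445.006]]
-99.7653441844715
-56.21667265597456
med rim [[ 545.153 -282.379   69.   ]]
```

View pics/w6.png

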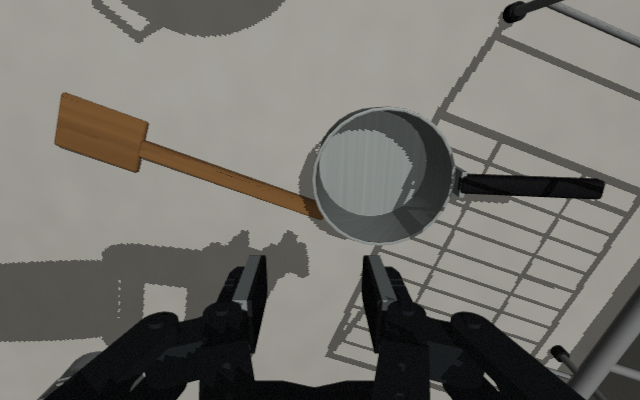

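The wrist view shows the small pan's rim centred at (384,175), radius about 70 px, with its handle running from (460,184) to (604,188). The spatula's end is near (318,212).

Run:
```python
from h import *
import pickle
from scipy.optimize import least_squares
s=pickle.load(open('pics/w6.pkl','rb'))
pts=[(455,178),(384,106),(384,243),(315,165),(430,122),(432,226),(335,224),(330,125)]
w=ray('wrist',pts,65,s)[:,:2]
f=least_squares(lambda c:np.hypot(*(w-c[:2]).T)-c[2],[545,220,62]);print(f.x,f.fun)
h=ray('wrist',[(460,184),(604,188)],[78,93],s)[:,:2];d=h[1]-h[0];print(h,np.hypot(*d),np.degrees(np.arctan2(d[1],d[0])))
c=f.x[:2];d=h[1]-c;y=np.arctan2(d[1],d[0]);print(np.hypot(*d),np.degrees(y),'spot',c-60.3*np.array([np.cos(y),np.sin(y)]))
R=np.array(s['tcp_rot']);print('pan c in tool',(np.r_[c,65]-s['tcp_pos'])@R)
```

```text
[545.752 224.837  61.497] [-0.013 -0.901 -0.285 -0.799 -2.251  2.521 -2.226  3.954]
[[603.474 244.409]
 [704.424 282.287]] 107.82162378813565 20.567249466420744
168.75193525401963 19.904024733021743 spot [489.054 204.308]
pan c in tool [  4.633  60.312 327.221]
```

Request:
jog_arm:
  commands: "0.5 -0.0015 0.0025 -0.02 0 0 0; 0.5 -0.0015 0.0025 -0.05 0 0 0; 0.5 -0.0015 0.0025 -0.08 0 0 0; 0.5 -0.0015 0.0025 -0.11 0 0 0; 0.5 -0.0015 0.0025 -0.14 0 0 0; 0.5 -0.0015 0.0025 -0.163 0 0 0; 0.5 -0.0015 0.0025 -0.177 0 0 0; 0.5 -0.0015 0.0025 -0.184 0 0 0; 0.5 -0.0015 0.0025 -0.184 0 0 0; 0.5 -0.0015 0.0025 -0.184 0 0 0"

```text
t: 13.93
tcp_pos: [489.4, 202.5, 208.7]
tcp_rot: [[-0.343, 0.94, 0.001], [0.94, 0.343, 0.0], [-0.0, 0.001, -1.0]]
wrist_force: [0.9, -0.1, -0.5]
width: 0.5
gripper_force: 0.0
```

Request:
jog_arm:
  commands: "0 0 0 0 0 0 0; 0 0 0 0 0 0 0; 0 0 0 0 0 0 0; 0 0 0 0 0 0 0; 0 0 0 0 0 0 0; 0 0 0 0 0 0 0; 0 0 0 0 0 0 0; 0 0 0 0 0 0 0; 0 0 0 0 0 0 0; 0 0 0 0 0 0 0"

```text
t: 14.77
tcp_pos: [489.3, 202.5, 210.2]
tcp_rot: [[-0.342, 0.94, 0.004], [0.94, 0.342, 0.001], [-0.001, 0.004, -1.0]]
wrist_force: [-6.4, -3.2, 13.1]
width: 0.031
gripper_force: 59.3
```

Request:
jog_arm:
  commands: "0 0 0 0.006 0 0 0; 0 0 0 0.016 0 0 0; 0 0 0 0.026 0 0 0; 0 -0.006 0 0.032 0 0 0; 0 -0.02 0 0.035 0 0 0; 0 -0.038 0 0.035 0 0 0; 0 -0.058 0 0.035 0 0 0; 0 -0.08 0 0.035 0 0 0; 0 -0.102 0 0.035 0 0 0; 0 -0.125 0 0.035 0 0 0"

```text
t: 15.6
tcp_pos: [362.6, 202.3, 243.5]
tcp_rot: [[-0.343, 0.939, -0.0], [0.939, 0.343, -0.0], [0.0, -0.0, -1.0]]
wrist_force: [1.3, 0.3, -2.3]
width: 0.024
gripper_force: 58.6
```

```bash
python3 look.py w7
python3 - <<'E'
from h import *
import pickle
s=pickle.load(open('pics/w7.pkl','rb'));w=cv2.imread('pics/w7.png');t=ctrl.get_image('top');cv2.imwrite('pics/t7.png',t)
print(s['wrist_force'],s['ft_torque'])
b=ctrl.get_image('scene')
cv2.imwrite('pics/m7.png',np.vstack([np.hstack([cv2.resize(w,(400,250)),cv2.resize(t[110:300,120:424],(400,250))]),np.hstack([cv2.resize(b[100:290,200:504],(400,250)),np.zeros((250,400,3),np.uint8)])]))
E
```

```text
15.6 [362.575 202.288 243.458] [ 0.222  0.37   1.894 -0.     0.878 -0.128] 110.03626388918435
[ 1.267  0.294 -2.268] [-0.068  0.152 -0.029]
```

View pics/m7.png

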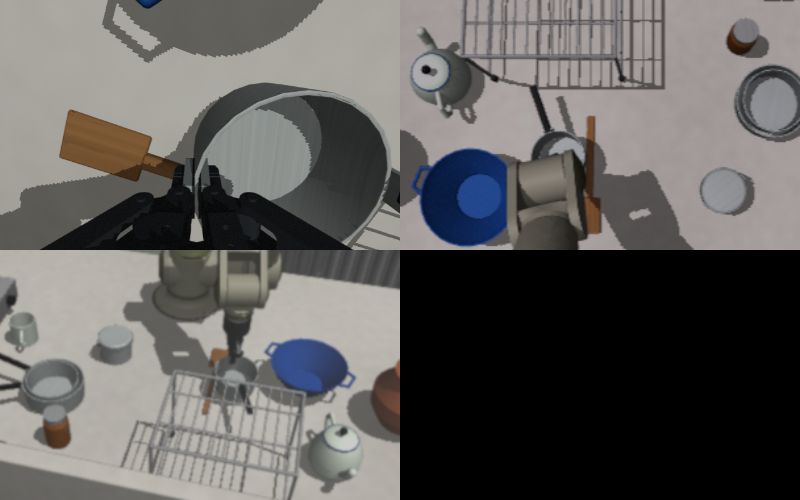

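The small pan is clear of the rack and held level, and the other items are undisturbed. Now I carry it to the open spot while turning it.

Request:
jog_arm:
  commands: "0 0 0 0.015 0 0 0; 0 0 -0.005 0.035 0 0 -0.5; 0 0 -0.015 0.055 0 0 -1.6; 0 0 -0.03 0.072 0 0 -3; 0 0 -0.05 0.084 0 0 -4.4; 0 0 -0.07 0.09 0 0 -5.8; 0 0 -0.09 0.09 0 0 -7.2; 0 0 -0.11 0.09 0 0 -8.6; 0 0.002 -0.13 0.09 0 0 -10; 0 0.006 -0.15 0.09 0 0 -11.4"

```text
t: 16.58
tcp_pos: [370.2, 51.3, 333.6]
tcp_rot: [[0.606, 0.795, 0.001], [0.795, -0.606, 0.0], [0.0, 0.001, -1.0]]
wrist_force: [0.3, 1.0, -2.4]
width: 0.023
gripper_force: 59.0
```

Request:
jog_arm:
  commands: "0 0.01 -0.01 0 0 0 -1.4; 0 0.022 -0.018 0 0 0 -2.8; 0 0.035 -0.026 0 0 0 -4.2; 0 0.048 -0.034 0 0 0 -5.6; 0 0.061 -0.042 0 0 0 -7; 0 0.074 -0.05 0 0 0 -8.4; 0 0.087 -0.058 0 0 0 -9.8; 0 0.1 -0.066 0 0 0 -11.2; 0 0.113 -0.072 0 0 0 -12.6; 0 0.127 -0.078 0 0 0 -14"

```text
t: 17.42
tcp_pos: [498.1, -26.3, 333.4]
tcp_rot: [[0.955, -0.298, 0.0], [-0.298, -0.955, 0.0], [0.0, -0.0, -1.0]]
wrist_force: [-0.1, 0.8, -2.6]
width: 0.021
gripper_force: 59.1
```

Request:
jog_arm:
  commands: "0 0.015 -0.005 0 0 0 -1.4; 0 0.03 -0.01 0 0 0 -2.8; 0 0.045 -0.015 0 0 0 -4.2; 0 0.06 -0.018 0 0 0 -5.6; 0 0.075 -0.02 0 0 0 -6.8; 0 0.09 -0.022 0 0 0 -7.58; 0 0.103 -0.024 -0.01 0 0 -7.58; 0 0.111 -0.024 -0.025 0 0 -7.58; 0 0.113 -0.024 -0.045 0 0 -7.58; 0 0.113 -0.024 -0.065 0 0 -7.58"

```text
t: 18.25
tcp_pos: [611.1, -50.0, 267.6]
tcp_rot: [[0.575, -0.818, 0.002], [-0.818, -0.575, -0.0], [0.001, -0.001, -1.0]]
wrist_force: [0.5, -0.2, -1.6]
width: 0.025
gripper_force: 59.0
```

Request:
jog_arm:
  commands: "0 0 0 -0.01 0 0 0; 0 0 0 -0.022 0 0 0; 0 0 0 -0.034 0 0 0; 0 0 0 -0.043 0 0 0; 0 0 0 -0.049 0 0 0; 0 0 0 -0.052 0 0 0; 0 0 0 -0.054 0 0 0; 0 0 0 -0.0555 0 0 0; 0 0 0 -0.057 0 0 0; 0 0 0 -0.0575 0 0 0"

```text
t: 19.08
tcp_pos: [610.9, -49.3, 213.0]
tcp_rot: [[0.576, -0.818, 0.004], [-0.818, -0.576, -0.001], [0.003, -0.003, -1.0]]
wrist_force: [2.5, 4.9, 12.1]
width: 0.027
gripper_force: 64.4
```

Request:
jog_arm:
  commands: "0 0 0 0.001 0 0 0; 0.1 0 0 0.001 0 0 0; 0.4 0 0 0.001 0 0 0; 0.4 0 0 0.001 0 0 0; 0.4 0 0 0.001 0 0 0; 0.4 0 0 0.001 0 0 0; 0.4 0 0 0.02 0 0 0; 0.4 0 0 0.05 0 0 0; 0.4 0 0 0.085 0 0 0; 0.4 0 0 0.12 0 0 0"

```text
t: 19.92
tcp_pos: [610.0, -49.6, 331.7]
tcp_rot: [[0.575, -0.818, -0.001], [-0.818, -0.575, 0.0], [-0.001, 0.001, -1.0]]
wrist_force: [-0.4, -0.3, 0.3]
width: 0.401
gripper_force: 0.0
```

Request:
jog_arm:
  commands: "0.5 -0.012 -0.009 0 0 0 1.2; 0.5 -0.026 -0.018 0 0 0 2.6; 0.5 -0.04 -0.028 0 0 0 4; 0.5 -0.054 -0.038 0 0 0 5.4; 0.5 -0.068 -0.048 0 0 0 6.8; 0.5 -0.082 -0.058 0 0 0 8.2; 0.5 -0.096 -0.068 0 0 0 9.6; 0.5 -0.11 -0.078 0 0 0 11; 0.5 -0.122 -0.086 0 0 0 12.4; 0.5 -0.127 -0.09 0 0 0 13.8"

```text
t: 20.75
tcp_pos: [481.9, -140.3, 330.7]
tcp_rot: [[0.968, 0.249, -0.001], [0.249, -0.968, 0.0], [-0.001, -0.0, -1.0]]
wrist_force: [-0.9, 0.1, -0.5]
width: 0.498
gripper_force: 0.0
```

Request:
jog_arm:
  commands: "0.5 0 0 0 0 0 1.4; 0.5 0 0 0 0 0 2.8; 0.5 0 0 0 0 0 4; 0.5 0 0 0 0 0 4.26; 0.5 0 0 0 0 0 4.26; 0.5 0 0 0 0 0 4.26; 0.5 0 0 0 0 0 4.26; 0.5 0 0 0 0 0 4.26; 0.5 0 0 0 0 0 4.26; 0.5 0 0 0 0 0 4.26"

```text
t: 21.58
tcp_pos: [483.2, -139.6, 330.7]
tcp_rot: [[0.815, 0.579, 0.0], [0.579, -0.815, 0.0], [0.0, 0.0, -1.0]]
wrist_force: [-0.3, -0.1, 0.6]
width: 0.497
gripper_force: 0.0
```

```bash
python3 look.py w8
python3 - <<'E'
from h import *
import pickle
s=pickle.load(open('pics/w8.pkl','rb'));im=cv2.imread('pics/w8.png')
d=((im.max(2)<60)*255).astype(np.uint8)
n,l,st,ce=cv2.connectedComponentsWithStats(d)
for i in range(1,n):
    if st[i][4]>200: print(st[i],ce[i])
for v in range(0,400,20):
    r=np.where(d[v])[0]; g=np.split(r,np.where(np.diff(r)>3)[0]+1) if len(r) else []
    print(v,[(int(x[0]),int(x[-1])) for x in g if len(x)>4])
X=np.array([560,-85,0]);u=np.array([np.cos(np.radians(-144.6)),np.sin(np.radians(-144.6)),0])
print('expected root/tip',proj('wrist',[X+u*62+[0,0,78],X+u*171+[0,0,93]],s))
E
```

```text
21.5833 [ 483.151 -139.561  330.732] [-0.517  0.37   1.548  0.     1.224  0.436] 35.405062605214106
[ 219    0   48  115 2900] [237.507  51.508]
[365   0  42  30 749] [387.895  10.848]
[ 519    0  121   49 4291] [570.219  23.042]
[ 528  122  112   86 1792] [592.468 147.706]
[ 536  145   95   75 2744] [588.831 175.026]
[ 301  153   25  161 3640] [312.927 233.224]
[390 216  15  57 273] [396.363 239.689]
[409 225  17  50 234] [416.799 248.436]
[   43   255   542   145 35660] [320.387 349.723]
[ 586  310   54   72 1532] [615.896 341.19 ]
0 [(227, 264), (365, 401), (520, 597), (628, 639)]
20 [(221, 250), (379, 405), (520, 616)]
40 [(219, 244), (532, 614)]
60 [(221, 243)]
80 [(226, 247)]
100 [(236, 257)]
120 []
140 [(479, 485), (562, 606)]
160 [(303, 324), (554, 601), (611, 626)]
180 [(302, 325), (566, 620), (627, 637)]
200 [(302, 324), (605, 628)]
220 [(302, 324)]
240 [(302, 324), (393, 400), (410, 414)]
260 [(259, 265), (302, 324), (363, 369), (419, 423)]
280 [(226, 239), (253, 267), (271, 279), (302, 323), (362, 376), (389, 402), (411, 427), (433, 452)]
300 [(208, 232), (247, 291), (301, 323), (363, 381), (397, 411), (422, 438), (445, 480)]
320 [(141, 178), (188, 261), (266, 292), (367, 492), (587, 612)]
340 [(116, 256), (285, 295), (372, 512), (600, 631)]
360 [(91, 250), (378, 536), (620, 639)]
380 [(67, 135), (141, 194), (200, 254), (267, 283), (346, 429), (433, 486), (494, 561)]
expected root/tip [[314.981 163.973]
 [314.498 322.88 ]]
```

Run:
```python
from h import *
import pickle
s=pickle.load(open('pics/w8.pkl','rb'))
w=ray('wrist',[(313.3,153),(312,314)],[78,93],s);R=np.array(s['tcp_rot'])
d=w[1]-w[0];print(w,np.hypot(*d[:2]),np.degrees(np.arctan2(d[1],d[0])));print((w-s['tcp_pos'])@R)
```

```text
[[ 514.586 -115.939   78.   ]
 [ 425.499 -178.45    93.   ]] 108.83157759369789 -144.94327652195128
[[ 39.302  -1.044 252.733]
 [-69.527  -1.706 237.73 ]]
```

Request:
jog_arm:
  commands: "0.5 0.005 0.005 -0.02 0 0 0; 0.5 0.005 0.005 -0.045 0 0 0; 0.5 0.005 0.005 -0.07 0 0 0; 0.5 0.005 0.005 -0.087 0 0 0; 0.5 0.005 0.005 -0.0955 0 0 0; 0.5 0.005 0.005 -0.0955 0 0 0; 0.5 0.005 0.005 -0.0955 0 0 0; 0 0.005 0.005 -0.0955 0 0 0; 0 0.005 0.005 -0.0955 0 0 0; 0 0.005 0.005 -0.0955 0 0 0"

```text
t: 22.47
tcp_pos: [488.4, -134.8, 236.4]
tcp_rot: [[0.815, 0.58, 0.002], [0.58, -0.815, -0.001], [0.001, 0.002, -1.0]]
wrist_force: [-1.2, -1.2, 5.0]
width: 0.172
gripper_force: 59.7
```

Request:
jog_arm:
  commands: "0 0 0 0 0 0 0; 0 0 0 0 0 0 0; 0 0 0 0 0 0 0; 0 0 0 0 0 0 0; 0 0 0 0 0 0 0; 0 0 0 0.003 0 0 0; 0 0 0 0.012 0 0 0; 0 0 0 0.03 0 0 0; 0 0 0 0.055 0 0 0; 0 0 0 0.08 0 0 0"

```text
t: 23.3
tcp_pos: [487.9, -134.4, 316.4]
tcp_rot: [[0.815, 0.58, -0.002], [0.58, -0.815, 0.001], [-0.001, -0.002, -1.0]]
wrist_force: [0.5, -0.9, -1.9]
width: 0.167
gripper_force: 58.8
```

Request:
jog_arm:
  commands: "0 -0.001 -0.004 0.01 0 0 0; 0 -0.002 -0.014 0.022 0 0 0; 0 -0.004 -0.035 0.032 0 0 0; 0 -0.006 -0.063 0.035 0 0 0; 0 -0.009 -0.092 0.035 0 0 0; 0 -0.012 -0.122 0.035 0 0 0; 0 -0.014 -0.15 0.035 0 0 0; 0 -0.016 -0.176 0.035 0 0 0; 0 -0.0174 -0.194 0.035 0 0 0; 0 -0.0174 -0.2 0.035 0 0 0"

```text
t: 24.13
tcp_pos: [470.1, -336.9, 350.4]
tcp_rot: [[0.816, 0.578, -0.0], [0.578, -0.816, -0.0], [-0.001, 0.0, -1.0]]
wrist_force: [-0.4, 0.1, -3.2]
width: 0.168
gripper_force: 58.8
```

```bash
python3 look.py w9
python3 - <<'E'
from h import *
import pickle
from scipy.optimize import least_squares
s=pickle.load(open('pics/w9.pkl','rb'));t=ctrl.get_image('top');cv2.imwrite('pics/t9.png',t)
t5=cv2.imread('pics/t5.png');t0=cv2.imread('pics/top0.png')
# droop: tip in wrist image
im=cv2.imread('pics/w9.png');d=im.max(2)<60
col=np.where(d[:,306:322].mean(1)>.8)[0];g=np.split(col,np.where(np.diff(col)>2)[0]+1);print('handle rows',[(int(x[0]),int(x[-1])) for x in g])
for a in(-4,0,4):
    b=np.radians(a)
    for x,z in((32.3,-155+158),(-76.5,-155+143)):
        z=z if x<0 else 3.
        X=np.array([np.cos(b)*x-np.sin(b)*z,0,155+np.sin(b)*x+np.cos(b)*z]);print(a,x,proj('wrist',s['tcp_pos']+np.array(s['tcp_rot'])@X,s))
# radial edge fit of rims in top image
def fit(img,c0,z,r,lo=-6,hi=6,angs=range(0,360,5)):
    g=cv2.GaussianBlur(cv2.cvtColor(img,cv2.COLOR_BGR2GRAY),(0,0),.7).astype(np.float32);c=np.array(c0,float)
    for it in range(5):
        P=[]
        for a in angs:
            u=np.array([np.cos(np.radians(a)),np.sin(np.radians(a))]);rr=np.arange(r+lo,r+hi,.5)
            q=proj('top',np.c_[c[0]+rr*u[0],c[1]+rr*u[1],np.full(len(rr),z)]).astype(np.float32)
            v=cv2.remap(g,q[:,0].reshape(1,-1),q[:,1].reshape(1,-1),cv2.INTER_LINEAR)[0]
            P.append(c+u*rr[np.argmax(v)])
        P=np.array(P);f=least_squares(lambda x:np.hypot(*(P-x).T)-r,c,loss='soft_l1',f_scale=1);c=f.x
    return c,np.abs(f.fun).mean()
print('large t0',fit(t0,(544.5,-283),65,86.5))
print('large t5',fit(t5,(544.5,-283),65,86.5))
print('med t5',fit(t5,(545,-282),69,73.5))
print('small t9',fit(t,(545,-282),351-236+65,60.5))
E
```

```text
24.1333 [ 470.1   -336.911  350.358] [-0.826  0.473  1.308 -0.001  1.361  0.128] 35.301500360494686
handle rows [(214, 399)]
-4 32.3 [[315.295 216.956]]
-4 -76.5 [[314.493 448.615]]
0 32.3 [[315.28  215.211]]
0 -76.5 [[314.502 459.415]]
4 32.3 [[315.263 213.912]]
4 -76.5 [[314.513 470.209]]
large t0 (array([ 565.816, -278.321]), np.float64(4.098342184721111))
large t5 (array([ 559.205, -272.916]), np.float64(3.26679845760893))
med t5 (array([ 559.752, -287.799]), np.float64(2.2420588982532803))
small t9 (array([ 565.066, -286.73 ]), np.float64(3.9972690824852055))
```

Request:
jog_arm:
  commands: "0 0 0 0 0 0 0; 0 0 0 -0.006 0 0 0; 0 0 0 -0.016 0 0 0; 0 0 0 -0.028 0 0 0; 0 0 0 -0.036 0 0 0; 0 0 0 -0.04 0 0 0; 0 0 0 -0.04 0 0 0; 0 0 0 -0.04 0 0 0; 0 0 0 -0.04 0 0 0; 0 0 0 -0.04 0 0 0"

```text
t: 25.07
tcp_pos: [470.8, -334.6, 310.8]
tcp_rot: [[0.815, 0.58, 0.001], [0.58, -0.815, -0.001], [0.0, 0.001, -1.0]]
wrist_force: [0.1, 0.2, -2.4]
width: 0.176
gripper_force: 58.8
```

```bash
python3 look.py w10
python3 - <<'E'
from h import *
import pickle
t=ctrl.get_image('top');cv2.imwrite('pics/t10.png',t);t5=cv2.imread('pics/t5.png')
# row/col brightness profiles through the nest before (t5) and now
def prof(img,n,z,c,ax,L=110):
    r=np.arange(-L,L+1,4.);P=np.c_[np.full(len(r),c[0]),np.full(len(r),c[1]),np.full(len(r),z)];P[:,ax]+=r
    q=proj(n,P).astype(np.float32);g=cv2.cvtColor(img,cv2.COLOR_BGR2GRAY)
    return ' '.join(f'{int(P[i,ax])}:{int(v)}' for i,v in enumerate(cv2.remap(g,q[:,0].reshape(1,-1),q[:,1].reshape(1,-1),cv2.INTER_LINEAR)[0]))
c=(545,-282)
print('t5 x',prof(t5,'top',66,c,0));print('t5 y',prof(t5,'top',66,c,1))
z=ctrl.observe()['tcp_pos'][2]-236+65;print(z)
print('now x',prof(t,'top',z,c,0,76));print('now y',prof(t,'top',z,c,1,76))
E
```

```text
25.0667 [ 470.815 -334.616  310.754] [-0.823  0.51   1.368  0.     1.263  0.13 ] 35.434894927990584Traceback (most recent call last):
  File "<stdin>", line 10, in <module>
  File "<stdin>", line 6, in prof
numpy._core._exceptions._UFuncOutputCastingError: Cannot cast ufunc 'add' output from dtype('float64') to dtype('int64') with casting rule 'same_kind'
```

Run:
```python
from h import *
t=cv2.imread('pics/t10.png');t5=cv2.imread('pics/t5.png')
def prof(img,n,z,c,ax,L=110):
    r=np.arange(-L,L+1,3.);P=np.c_[np.full(len(r),c[0]),np.full(len(r),c[1]),np.full(len(r),z)].astype(float);P[:,ax]+=r
    q=proj(n,P).astype(np.float32);g=cv2.cvtColor(img,cv2.COLOR_BGR2GRAY)
    return ' '.join(f'{int(P[i,ax])}:{int(v)}' for i,v in enumerate(cv2.remap(g,q[:,0].reshape(1,-1),q[:,1].reshape(1,-1),cv2.INTER_LINEAR)[0]))
c=(545.,-282.)
print('t5 x',prof(t5,'top',66,c,0));print('t5 y',prof(t5,'top',66,c,1))
z=310.8-236+65
print('now x',prof(t,'top',z,c,0,76));print('now y',prof(t,'top',z,c,1,76))
```

```text
t5 x 435:162 438:161 441:162 444:162 447:159 450:119 453:87 456:84 459:96 462:110 465:96 468:77 471:83 474:112 477:144 480:143 483:144 486:144 489:144 492:144 495:145 498:146 501:146 504:147 507:147 510:147 513:148 516:148 519:147 522:147 525:148 528:148 531:148 534:148 537:147 540:147 543:147 546:146 549:146 552:145 555:144 558:144 561:144 564:142 567:141 570:141 573:141 576:141 579:141 582:141 585:140 588:140 591:139 594:139 597:137 600:113 603:75 606:51 609:42 612:43 615:45 618:49 621:70 624:84 627:42 630:52 633:103 636:146 639:160 642:163 645:162 648:162 651:163 654:163
t5 y -392:162 -389:162 -386:162 -383:162 -380:150 -377:120 -374:83 -371:55 -368:59 -365:70 -362:67 -359:82 -356:106 -353:93 -350:71 -347:72 -344:72 -341:72 -338:85 -335:119 -332:142 -329:143 -326:145 -323:143 -320:145 -317:143 -314:143 -311:144 -308:144 -305:145 -302:145 -299:145 -296:144 -293:144 -290:144 -287:145 -284:146 -281:146 -278:145 -275:145 -272:144 -269:144 -266:144 -263:145 -260:146 -257:145 -254:147 -251:146 -248:146 -245:146 -242:146 -239:146 -236:146 -233:145 -230:142 -227:120 -224:89 -221:76 -218:7
[... 270 characters left out ...]
46 523:147 526:146 529:146 532:147 535:146 538:146 541:146 544:147 547:147 550:147 553:148 556:147 559:146 562:146 565:145 568:145 571:145 574:144 577:143 580:144 583:141 586:102 589:55 592:46 595:44 598:43 601:49 604:81 607:90 610:58 613:69 616:119 619:159
now y -358:55 -355:49 -352:43 -349:38 -346:47 -343:87 -340:93 -337:73 -334:73 -331:73 -328:73 -325:76 -322:103 -319:134 -316:144 -313:144 -310:144 -307:145 -304:145 -301:145 -298:145 -295:145 -292:144 -289:144 -286:146 -283:147 -280:147 -277:147 -274:147 -271:148 -268:149 -265:148 -262:147 -259:147 -256:146 -253:146 -250:146 -247:147 -244:147 -241:131 -238:95 -235:75 -232:76 -229:77 -226:92 -223:103 -220:83 -217:68 -214:71 -211:76 -208:76
```

Request:
jog_arm:
  commands: "0 0.001 0 -0.004 0 0 0; 0 0.0025 0 -0.012 0 0 0; 0 0.0025 0 -0.021 0 0 0; 0 0.0025 0 -0.03 0 0 0; 0 0.0025 0 -0.039 0 0 0; 0 0.0025 0 -0.047 0 0 0; 0 0.0025 0 -0.054 0 0 0; 0 0.0025 0 -0.059 0 0 0; 0 0.0025 0 -0.062 0 0 0; 0 0.0025 0 -0.063 0 0 0"

```text
t: 26.0
tcp_pos: [473.2, -334.6, 246.7]
tcp_rot: [[0.815, 0.58, -0.0], [0.58, -0.815, 0.0], [-0.0, -0.001, -1.0]]
wrist_force: [-0.1, -0.1, -2.3]
width: 0.168
gripper_force: 58.8
```

Request:
jog_arm:
  commands: "0 0 0 -0.0005 0 0 0; 0 0 0 -0.001 0 0 0; 0 0 0 -0.0015 0 0 0; 0 0 0 -0.002 0 0 0; 0 0 0 -0.0025 0 0 0; 0 0 0 -0.003 0 0 0; 0 0 0 -0.003 0 0 0; 0 0 0 -0.003 0 0 0; 0 0 0 -0.003 0 0 0; 0 0 0 -0.003 0 0 0"

```text
t: 26.83
tcp_pos: [473.2, -334.7, 244.5]
tcp_rot: [[0.815, 0.58, 0.0], [0.58, -0.815, -0.0], [-0.0, 0.001, -1.0]]
wrist_force: [-2.5, -0.3, 1.8]
width: 0.176
gripper_force: 59.4
```

Request:
jog_arm:
  commands: "0 0 0 -0.0005 0 0 0; 0 0 0 -0.0008 0 0 0; 0 0 0 -0.0008 0 0 0; 0 0 0 -0.0005 0 0 0; 0.4 0 0 -0.0003 0 0 0; 0.4 0 0 -0.0003 0 0 0; 0.4 0 0 -0.0003 0 0 0; 0.4 0 0 -0.0003 0 0 0; 0.4 0 0 -0.0003 0 0 0; 0.4 0 0 0.01 0 0 0"

```text
t: 27.67
tcp_pos: [473.0, -334.4, 252.8]
tcp_rot: [[0.815, 0.58, -0.003], [0.58, -0.815, 0.003], [-0.0, -0.004, -1.0]]
wrist_force: [-0.6, -0.6, 0.9]
width: 0.397
gripper_force: 0.0
```

Request:
jog_arm:
  commands: "0.4 0 0 0.02 0 0 0; 0.4 0 0 0.05 0 0 0; 0.4 0 0 0.085 0 0 0; 0.4 0 0.02 0.11 0 0 0; 0.4 -0.02 0.05 0.12 0 0 0; 0.4 -0.04 0.085 0.12 0 0 0; 0.4 -0.05 0.12 0.12 0 0 0; 0.4 -0.06 0.155 0.12 0 0 0; 0.4 -0.07 0.19 0.12 0 0 0; 0.4 -0.07 0.22 0.12 0 0 0"

```text
t: 28.5
tcp_pos: [401.4, -112.5, 375.0]
tcp_rot: [[0.815, 0.579, 0.0], [0.579, -0.815, -0.0], [0.0, 0.0, -1.0]]
wrist_force: [0.5, -0.9, 1.0]
width: 0.399
gripper_force: 0.0
```

Request:
jog_arm:
  commands: "0.4 0 0.03 0 0 0 0; 0.4 0 0.06 0 0 0 0; 0.4 0 0.09 0 0 0 0; 0.4 0 0.12 0 0 0 0; 0.4 0 0.15 0 0 0 0; 0.4 0 0.17 0 0 0 0; 0.4 0 0.18 0 0 0 0; 0.4 0 0.18 0 0 0 0; 0.4 0 0.18 0 0 0 0; 0.4 0 0.18 0 0 0 0"

```text
t: 29.33
tcp_pos: [403.3, 64.9, 374.5]
tcp_rot: [[0.815, 0.579, 0.0], [0.579, -0.815, -0.0], [0.0, 0.0, -1.0]]
wrist_force: [0.1, -0.3, 0.4]
width: 0.4
gripper_force: 0.0
```

Run:
```python
from h import *
t=ctrl.get_image('top');cv2.imwrite('pics/t11.png',t);cv2.imwrite('pics/s11.png',ctrl.get_image('scene'))
print(ctrl.observe()['t'],ctrl.observe()['tcp_pos'])
d=((t.max(2)<45)*255).astype(np.uint8);d[:,:380]=0;d[:110]=0;d[260:]=0;d[:,480:]=0
n,l,st,ce=cv2.connectedComponentsWithStats(d)
c=np.array([548.,-281.5])
for i in range(1,n):
    if st[i][4]>40:
        v,u=np.where(l==i);w=ray('top',np.c_[u,v],84)[:,:2];rr=np.hypot(*(w-c).T);k=rr>80
        if k.sum()<20: continue
        m=w.mean(0) ;e=np.linalg.svd(w-m,full_matrices=False)[2][0]
        e*=np.sign(e@(m-c));print(st[i],'yaw',np.degrees(np.arctan2(e[1],e[0])),'r',rr.min(),rr.max(),'lateral',(e[0]*(c-m)[1]-e[1]*(c-m)[0]))
def prof(img,z,ax,L=105):
    r=np.arange(-L,L+1,3.);P=np.tile(np.r_[c,z],(len(r),1));P[:,ax]+=r
    q=proj('top',P).astype(np.float32);g=cv2.cvtColor(img,cv2.COLOR_BGR2GRAY)
    return ' '.join(f'{int(P[i,ax])}:{int(v)}' for i,v in enumerate(cv2.remap(g,q[:,0].reshape(1,-1),q[:,1].reshape(1,-1),cv2.INTER_LINEAR)[0]) if abs(r[i])>40)
print('x',prof(t,69,0));print('y',prof(t,69,1))
# movement of bystanders
t0=cv2.imread('pics/top0.png');df=cv2.absdiff(t,t0).max(2)
for nm,(x,y,w,h) in dict(jar=(365,120,30,35),rack=(165,62,125,95),teapot=(125,130,52,68),colander=(128,220,90,80),mug=(446,230,36,42),tin=(345,234,42,40),spatula=(250,200,26,90)).items():
    print(nm,(df[y:y+h,x:x+w]>40).mean().round(3))
```

```text
29.4333 [403.34   64.665 374.37 ]
[427 149  31  22 137] yaw -56.061841754021735 r 83.93960714016987 195.84905724398857 lateral -0.44781710327087865
[429 187  37  10 166] yaw -98.48758590841483 r 75.05731230254577 186.4180824292995 lateral 2.3650083846165053
[415 201  27  30 179] yaw -141.5752130160152 r 64.3826699334904 171.84915504998355 lateral 3.7687278263397843
x 443:156 446:154 449:130 452:86 455:80 458:88 461:104 464:100 467:73 470:76 473:93 476:132 479:86 482:70 485:68 488:92 491:127 494:139 497:143 500:142 503:143 506:143 590:97 593:53 596:41 599:40 602:39 605:42 608:63 611:99 614:41 617:44 620:65 623:83 626:46 629:49 632:95 635:138 638:154 641:156 644:156 647:156 650:156 653:156
y -386:156 -383:155 -380:156 -377:157 -374:150 -371:120 -368:90 -365:117 -362:114 -359:76 -356:97 -353:101 -350:61 -347:63 -344:83 -341:82 -338:74 -335:70 -332:69 -329:69 -326:83 -323:111 -239:95 -236:72 -233:72 -230:72 -227:85 -224:109 -221:94 -218:51 -215:60 -212:77 -209:95 -206:90 -203:61 -200:67 -197:76 -194:98 -191:93 -188:96 -185:133 -182:152 -179:154 -176:154
jar 0.0
rack 0.011
teapot 0.0
colander 0.0
mug 0.0
tin 0.574
spatula 0.741
```

Run:
```python
from h import *
a=cv2.imread('pics/scene0.png');b=cv2.imread('pics/s11.png');t0=cv2.imread('pics/top0.png');t1=cv2.imread('pics/t11.png')
def sp(im,x0,x1,y0,y1):
    h=cv2.cvtColor(im,cv2.COLOR_BGR2HSV)[y0:y1,x0:x1];m=(h[...,0]>5)&(h[...,0]<20)&(h[...,1]>110)
    v,u=np.where(m);return m.sum(),u.min()+x0,u.max()+x0,v.min()+y0,v.max()+y0
for im in(a,b):print('scene spatula',sp(im,345,385,165,230))
for im in(t0,t1):print('top spatula',sp(im,245,285,190,295))
df=cv2.absdiff(a,b).max(2)>40
print('tin scene',df[155:188,272:304].mean(),'mug',df[145:175,205:232].mean(),'jar',df[218:252,230:258].mean())
g=[cv2.cvtColor(i,cv2.COLOR_BGR2GRAY)[232:276,340:392] for i in(t0,t1)]
print(*[(int(x[:, :].min()),int(x.max()),cv2.Canny(x,40,120).sum()//255) for x in g])
print('tin match',cv2.minMaxLoc(cv2.matchTemplate(cv2.Canny(cv2.cvtColor(b,6),40,120)[145:198,262:314],cv2.Canny(cv2.cvtColor(a,6),40,120)[155:188,272:304],cv2.TM_CCOEFF_NORMED))[1::2])
```

```text
scene spatula (np.int64(173), np.int64(358), np.int64(373), np.int64(176), np.int64(210))
scene spatula (np.int64(191), np.int64(355), np.int64(373), np.int64(176), np.int64(223))
top spatula (np.int64(739), np.int64(255), np.int64(271), np.int64(198), np.int64(286))
top spatula (np.int64(93), np.int64(261), np.int64(267), np.int64(198), np.int64(259))
tin scene 0.42329545454545453 mug 0.1580246913580247 jar 0.0
(70, 163, np.uint64(253)) (43, 160, np.uint64(312))
tin match (0.27169516682624817, (10, 10))
```

```bash
python3 -c "
from plant import ctrl
print(ctrl.finish_job())"
```

```text
the job is handed in; nothing more can be done
None
```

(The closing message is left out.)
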